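# Close the spread mixer and seat its drive key

## Task

Close the little bench mixer by folding down its two lid flaps, first the plain one, then the blue-lipped one that overlaps it. Then take the orange T-handled drive key out of its stand, turn it so that its splined stem meshes with the brass coupling in the lid opening, and push it down fully home, with its flange flat on the coupling, against the spring. Finish while still gripping the key and pressing it home, with both flaps shut; do not disturb the food and other things on the counter.

Things in the scene. Friction and masses are not known exactly. Their poses are not given: they have to be found in the camera images.
- mixer_top (a point): The bench mixer: a fixed open steel trough, 180 mm along its x, 204 mm along its y, walls 4 mm, rim 110 mm above the counter. This point is the centre of the lid plane, 115 mm above the counter; z up; its x and y axes are the trough's (yaw is always within 0.25 rad of the world's). The lid is two flaps hinged along the long rims at y = -102 mm (plain) and y = +102 mm (blue-lipped). When shut they leave a 64 mm square opening in the middle, over the coupling.
- flap_plain (a joint): Angle of the plain aluminium flap on the mixer's -y side: 0 = shut (level), 1.57 = upright, grows as it opens outward, up to 2.0; starts between 1.6 and 1.9. The flap is 176 mm along the hinge, 100 mm from hinge to free edge, 4 mm thick, with a notch in the free edge 64 mm wide and 33 mm deep (centred). A stiff friction hinge (0.07 N m): it stays where it is left. To be closed first.
- flap_plain_hinge (a point): On the hinge line of the plain flap, mid-length, 112 mm above the counter. Turns with the flap; x along the hinge, y towards the free edge.
- flap_lipped (a joint): Angle of the second flap, on the mixer's +y side, with blue strips along its free edge which lap over the plain flap: 0 = shut (level), 1.57 = upright, grows as it opens outward, up to 2.0; starts between 1.6 and 1.9. Same size, notch and stiffness as the plain flap, plus the 3 mm thick blue lips that reach 112 mm from the hinge. To be closed second.
- flap_lipped_hinge (a point): On the hinge line of the lipped flap, mid-length, 112 mm above the counter. Turns with the flap; x along the hinge, -y towards the free edge.
- coupling_mouth (a point): Centre of the mouth of the brass coupling in the middle of the mixer, 95 mm above the counter (15 mm below the rim), 46 mm across, mouth upward. The socket is a cross (plus sign) whose four slots lie along this point's x and y axes: 12 mm wide, 34 mm tip to tip, 40 mm deep when the spring pad is pressed. z up.
- coupling (a joint): Turn of the coupling about the vertical, relative to the mixer (rad, counter-clockwise from above). It is geared and stiff (0.3 N m of friction): it stays at the angle found, anywhere from -0.75 to 0.75.
- spring_pad (a joint): Depth of the black sprung pad in the bottom of the coupling's socket (m): 0 = up, 22 mm below the mouth; pushed down by the stem; 0.012 when the key is fully home. The spring starts at 4.5 N and gives about 10 N at 0.012: more than the key's weight, so a key let go is pushed up again.
- key_grip (a point): Centre of the drive key's orange handle bar, 66 mm long (its x), 22 mm wide (its y: grip across this), 30 mm high. The key is upright, z up: below the handle a 16 mm shaft, then a steel flange (48 mm across, 5 mm thick, underside 65 mm below this point), then the brass stem of cross section (plus sign, ribs along this point's x and y, 8 mm thick, 30 mm tip to tip; the lowest 5 mm are thinner, 5 mm by 26 mm). The stem's foot is 99 mm below this point. About 0.2 kg.
- key_foot (a point): Centre of the lower end of the drive key's stem; same axes as the key. Fully home it lies 34 mm below the coupling's mouth and the flange's underside rests on the mouth; the key meshes in any of four quarter turns.
- stand_rim (a point): Centre of the rim of the fixed grey key stand, a round cup 56 mm across, 60 mm high, 40 mm bore, on a 90 mm black foot. At first the key hangs in it, flange on the rim (grip centre 125 mm above the counter); lift it 40 mm to clear.
- pepper_jar: Jar, 72 mm across, 100 mm high, red; origin under its centre. Leave alone.
- salami: Dark red salami, 50 x 190 x 44 mm, long along its y; origin under its centre. Leave alone.
- cheese_block: Yellow cheese block, 60 x 100 x 40 mm; origin under its centre. Leave alone.
- tub_a: White tub, 84 mm across, 60 mm high; origin under its centre. Leave alone.
- tub_b: White tub, 84 mm across, 60 mm high; origin under its centre. Leave alone.
- spatula: Spatula lying flat along its x; origin under its centre. Leave alone.
- wrapped_wedge: Paper-wrapped cheese, 90 x 60 x 35 mm; origin under its centre. Leave alone.
There are look-alikes about, which are no part of the job. What is meant by the part that bears key_grip is not green, and is the larger of those in its own colour.

How it is judged (in metres and radians):
On the way, in this order (a step that is already met when the one before it is completed fails the run):
1. the plain flap is shut while the lipped one is still open (value of joint flap_plain below 0.12 rad and value of joint flap_lipped above 0.6 rad), for 0.2 s.
2. both flaps are shut and the key is not over the coupling yet (value of joint each of flap_plain, flap_lipped below 0.12 rad and horizontal distance between key_foot and coupling_mouth above 0.05 m), for 0.2 s.
3. the stem has meshed with the coupling: it is at least 14 mm into the socket (horizontal distance between key_foot and coupling_mouth below 0.005 m and angle between key_grip's own z axis and vertical below 0.12 rad and z of key_foot in the frame of coupling_mouth below -0.014 m), for 0.1 s.
At the end, for the whole second after the job is handed in: Through the last second: both flaps within 0.12 rad of shut; the key upright within 0.12 rad and centred within 5 mm in the coupling, its foot more than 31 mm below the mouth (home is 34 mm), the spring pad pressed more than 8 mm, and the fingers still holding the key (over 3 N) (value of joint each of flap_plain, flap_lipped below 0.12 rad and horizontal distance between key_foot and coupling_mouth below 0.005 m and angle between key_grip's own z axis and vertical below 0.12 rad and z of key_foot in the frame of coupling_mouth below -0.031 m and value of joint spring_pad above 0.008 m and contact force between the fingers and drive_key above 3 N); the arm keeps its last pose, push and grip.
It fails at once if something else on the counter was moved more than 30 mm (distance of any of pepper_jar, salami, cheese_block, tub_a, tub_b, spatula, wrapped_wedge from where it was at the start of the episode above 0.03 m).
It also fails if it takes over 61 s, if anything falls off the work surface, if the arm or the gripper's body presses on something with over 40 N, if the wrist force passes 120 N, or if a joint passes its speed limit or range.

## Robot

A 6-joint arm with a two-finger parallel gripper is mounted at the origin on the work surface. World frame = base frame: x ahead of the robot, y to its left, z up, the work surface at z = 0. Lengths are in m, angles in degrees, forces in N, time in s.
With the tool pointing down it reaches from about 0.25 to 0.725 m from the base axis. Payload 9.7 kg.
Tool frame: the origin (TCP) lies between the finger pads; the fingertips stand 19 mm ahead of it and the grasp point (between the pads) is the TCP; z points along the fingers, y is the line along which they close (so a half turn about z gives the same grasp; the last joint's range is limited). The gripper opens to 85 mm and grips with 20 to 120 N. Pads are 22 mm wide; open, the fingers measure 114 mm over their backs; the gripper's body (76 mm by 85 mm) begins 54 mm behind the grasp point. The pads swing forward as they close: fully open they stand 13 mm farther back than shut.
Start: joints at [-68.125, 4.979, 10.078, 95.1, 0, 90], TCP at [0.205, -0.51, 0.25] pointing down, gripper open.
Joint ranges: [-179.16, 179.16], [-48.56, 103.87], [-65.8, 70.77], [-126.05, 130.52], [-82.76, 87.17], [-180, 180]. Speed limits (degrees/s): [127.2, 127.2, 147.25, 180, 180, 180].

## Interface

Orientations are given as [roll, pitch, yaw] about the fixed x, y, z axes, in that order (R = Rz(yaw) Ry(pitch) Rx(roll)).
In Python, from workcell import telemetry, camera, calibration, workorder gives the robot as it stands.
- The arm moves only by the tool play_rows, never from a script. Its argument "increments" is a list of rows, each a list of 3 entries, a list of its own where there are three numbers: the shift along the tool's x, y, z in mm, then the turn, a rotation vector about the tool's x, y, z in degrees, then the closure, from 0 (fully open) to 1 (shut). In form: [[[x, y, z], [ax, ay, az], jaw], ...]. A call has 1 to 20 rows; each row is the pose to reach, as a shift and turn from the pose commanded when the call began, along the tool's axes at that moment; what a row does not reach only later rows make up. A row lasts 1/10 s, in which the tool goes at most 50 mm and 8.59 degrees, less where a joint would pass 70% of its speed; a pose out of reach is approached as far as the arm can. A call with a gripper value outside its range is refused whole. The fingers move at their own pace and stop on an object; "grip_force" is the grip in N (left out, the last holds). Time passes only in rows, so rows that repeat a pose let the fingers close. It gives the time, the measured TCP pose, the force, the opening and the grip force at its end, in the units of the state.
- telemetry.get_obs(): the state, without advancing time (a new reading comes with each control period).
- camera(name): name is "scene" or "top" or "wrist"; returns (picture, depth): 400x640x3 uint8, red, green, blue; 400x640 float32, m along the optical axis (not along the pixel's ray), 0 where there is no reading.
- calibration(name): a dict with "vertical_fov" (degrees; the focal length in pixels is half the picture's height over the tangent of half this angle, whatever the lens; pixels are square), "cx", "cy" (the principal point, pixels), "rvec" (rotation vector, rad) and "tvec" (3), from world to camera coordinates, as OpenCV has them; the wrist camera has in their place "hand_eye" (4x4, takes a point from camera to tool coordinates, whose origin is the TCP and whose axes are the flange's). Camera axes: x right, y down, z forward; pixel columns grow to the right and rows downward; lengths in m; the calibration is good to about 2 mm. A picture is of the moment at which its call begins: read the wrist's pose just before it. calibration takes no time and is no camera call.
- workorder.job_done(): hands the job in; it is judged then, once.
The state is a dict: "time": time; "q": joint angles; "qd": joint speeds; "joint_efforts": joint torques, N m; "ee_pos": TCP position; "tcp_rot": TCP orientation; "wrist_force": force on the tool from outside, world axes, zero at the start; "torque": the same for the moment, N m; "opening": finger opening in m; "grasp_force": force on a finger pad.
Only numpy, scipy, OpenCV 4.12 (cv2) and the standard library are available. Lean on these libraries where they do the work, as an engineer would, in place of code of your own. Each camera call takes 0.05 s, during which the arm holds its last target. There are 200 camera calls.

## Working session

There is one attempt and no reset: what is moved stays moved. The work goes in short steps, Python scripts to look and compute and a tool call to move; the robot and the scene stay as the last step left them, time stands still between calls to the robot, and variables do not carry over. Pictures are saved under pics/ and viewed, at most 10 in all, crops included, and the job is handed in when it is done.

Besides the shell and the picture viewer there is one more tool, called after "Request:" as name(argument=value, ...), one argument or row to a line, values as JSON. play_rows: Moves the arm, as the interface text tells. Its arguments: {"type":"object","properties":{"increments":{"type":"array"},"grip_force":{"type":"number"}},"required":["increments"]}

```bash
mkdir -p pics; cat > h.py <<'E'
import numpy as np, cv2, os
from scipy.spatial.transform import Rotation as R
from workcell import telemetry, camera, calibration, workorder
def shot(name,fn):
    o=telemetry.get_obs(); im,d=camera(name)
    cv2.imwrite(f'pics/{fn}.png',im[:,:,::-1]); np.savez(f'pics/{fn}.npz',im=im,d=d,p=o['ee_pos'],r=o['tcp_rot'],n=name)
    return im,d
def K(name):
    c=calibration(name); f=200/np.tan(np.radians(c['vertical_fov'])/2); return f,c['cx'],c['cy'],c
def cam2world(name,p=None,r=None):
    c=calibration(name)
    if 'hand_eye' in c:
        T=np.eye(4);T[:3,:3]=R.from_euler('xyz',r,degrees=True).as_matrix();T[:3,3]=p
        return T@np.array(c['hand_eye'])
    M=np.eye(4);M[:3,:3]=cv2.Rodrigues(np.array(c['rvec'],float))[0];M[:3,3]=np.ravel(c['tvec']);return np.linalg.inv(M)
def cloud(fn):
    z=np.load(f'pics/{fn}.npz'); name=str(z['n']); f,cx,cy,c=K(name); d=z['d']
    v,u=np.mgrid[:400,:640]; P=np.stack([(u-cx)/f*d,(v-cy)/f*d,d,np.ones_like(d)],-1)
    W=(P@cam2world(name,z['p'],z['r']).T)[...,:3]; W[d==0]=np.nan
    return z['im'],W
E
python3 - <<'E'
from h import *
for n in ('scene','top','wrist'):
    shot(n,n+'0'); print(n,calibration(n))
o=telemetry.get_obs();print(o)
a=[cv2.imread(f'pics/{n}0.png') for n in('scene','top')]
cv2.imwrite('pics/b.png',cv2.resize(np.vstack(a),(800,1000))[:, :]) 
E
```

```text
scene {'vertical_fov': 56.15125230673826, 'cx': 326.189758784022, 'cy': 196.31443550287185, 'rvec': array([ 0.67727141,  2.58337497, -1.19969145]), 'tvec': array([ 0.49803938, -0.08911158,  1.35004696])}
top {'vertical_fov': 56.46240137347237, 'cx': 318.4757136864332, 'cy': 198.49591261242415, 'rvec': array([ 2.05946373, -2.16934586,  0.22825006]), 'tvec': array([-0.00378763,  0.58631128,  1.17800696])}
wrist {'vertical_fov': 67.47511415003162, 'cx': 314.28553348799346, 'cy': 199.83133081327773, 'hand_eye': array([[-5.00454947e-04, -9.56835498e-01, -2.90629626e-01,
         7.33038025e-02],
       [ 9.99999867e-01, -4.41998327e-04, -2.66783507e-04,
         5.04866611e-04],
       [ 1.26810122e-04, -2.90629721e-01,  9.56835592e-01,
        -1.22350553e-01],
       [ 0.00000000e+00,  0.00000000e+00,  0.00000000e+00,
         1.00000000e+00]])}
{'time': 0.15, 'q': array([-6.81262016e+01,  5.00685809e+00,  1.00449106e+01,  9.50997569e+01,
        1.94729396e-04,  8.99991513e+01]), 'qd': array([-0.12087952, -0.1481097 ,  0.1498567 ,  0.04816983,  0.03321858,
        0.00499404]), 'joint_efforts': array([ 3.00687396e-03, -5.20760679e+01,  4.65045118e+01,  1.39509069e-02,
        1.07217304e-04, -2.55811432e-05]), 'ee_pos': array([ 0.20485403, -0.51026213,  0.24971741]), 'tcp_rot': array([-1.79938296e+02, -1.95643240e-04,  2.18746469e+01]), 'wrist_force': array([ 0.420926  , -0.40399537, -1.44392219]), 'torque': array([ 0.01255152,  0.00733881, -0.00088663]), 'grasp_force': 0.0, 'opening': 0.0856532268516676}
```

View pics/scene0.png

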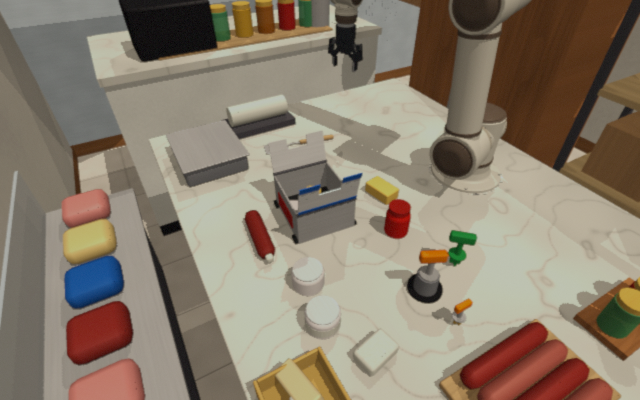

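View pics/top0.png

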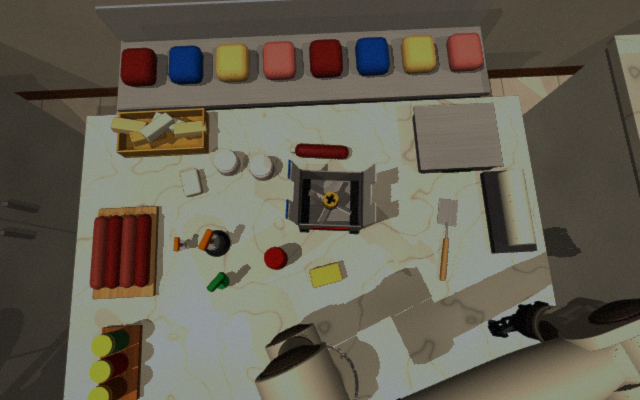

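The top view shows the mixer at about (330,200). The lipped flap is on the left (+y, about (290,190)) and the plain flap on the right (about (368,200)). The coupling is at (331,200), and the large orange key is at (207,240) in its stand at (217,243). The small orange and green keys are the look-alikes.

```bash
python3 - <<'E'
from h import *
im,W=cloud('top0')
c=np.hstack([cv2.resize(im[150:250,270:390],(480,400),interpolation=cv2.INTER_CUBIC),cv2.resize(im[210:280,170:245],(429,400),interpolation=cv2.INTER_CUBIC)])[:,:800]
cv2.imwrite('pics/c1.png',c[:,:,::-1])
hsv=cv2.cvtColor(im,cv2.COLOR_RGB2HSV)
for n in('top0','scene0'):
    im,W=cloud(n);hsv=cv2.cvtColor(im,cv2.COLOR_RGB2HSV)
    m=(abs(hsv[...,0].astype(int)-11)<6)&(hsv[...,1]>190)&(hsv[...,2]>120)
    m&=(W[...,2]>0.03)
    k,l,s,ce=cv2.connectedComponentsWithStats(m.astype(np.uint8))
    for i in range(1,k):
        if s[i,4]>20:
            p=W[l==i]; print(n,s[i],ce[i],np.nanmedian(p,0).round(4),np.nanpercentile(p,[2,98],axis=0).round(3).tolist())
    # blue lips & mixer points by region
    m=(abs(hsv[...,0].astype(int)-108)<10)&(hsv[...,1]>150)&(W[...,2]>0.06)&(W[...,0]<0.75)
    k,l,s,ce=cv2.connectedComponentsWithStats(m.astype(np.uint8))
    for i in range(1,k):
        if s[i,4]>8:
            p=W[l==i]; print(n,'blue',s[i],ce[i],np.nanmedian(p,0).round(4),np.nanpercentile(p,[2,98],axis=0).round(3).tolist())
    m=(W[...,2]>0.1)&(W[...,2]<.116)&(W[...,0]>0.3)&(W[...,0]<.75)&(abs(W[...,1])<.3)
    p=W[m][:,:2].astype(np.float32); print(n,'rim',len(p),cv2.minAreaRect(p), p.mean(0))
    m=(W[...,2]>0.125)&(W[...,2]<.24)&(W[...,0]>0.3)&(W[...,0]<.75)&(abs(W[...,1])<.3)
    p=W[m]
    for sgn in(1,-1):
        q=p[sgn*(p[:,1]+.03)>0]
        if len(q)<50: print('few',len(q));continue
        A=np.c_[q[:,0],q[:,2],np.ones(len(q))]; print('flap',sgn,len(q),np.linalg.lstsq(A,q[:,1],rcond=None)[0],np.percentile(q,[2,98],axis=0).round(3).tolist())
E
```

```text
top0 [199 230  13  20 112] [204.71428571 239.29464286] [0.4606 0.3187 0.1391] [[0.434, 0.303, 0.135], [0.488, 0.335, 0.144]]
top0 [174 237   4  14  47] [175.55319149 243.78723404] [0.457  0.4295 0.0776] [[0.438, 0.425, 0.073], [0.477, 0.435, 0.082]]
top0 blue [288 167   2  10  10] [288.4 171.5] [0.6381 0.053  0.2185] [[0.624, 0.05, 0.217], [0.651, 0.053, 0.222]]
top0 blue [286 200   2   8   9] [286.77777778 203.77777778] [0.5408 0.0594 0.2191] [[0.532, 0.059, 0.213], [0.552, 0.062, 0.222]]
top0 blue [286 209   1   9   9] [286. 213.] [0.5143 0.063  0.2207] [[0.503, 0.062, 0.217], [0.525, 0.063, 0.224]]
top0 rim 617 ((0.5189365744590759, 0.07295465469360352), (0.2517479658126831, 0.5761873722076416), 21.909225463867188) [0.49191937 0.03766017]
flap 1 564 [-0.17421199  0.11800263  0.12733436] [[0.499, 0.028, 0.127], [0.671, 0.063, 0.221]]
flap -1 594 [-0.08773671 -0.26281185 -0.09324243] [[0.48, -0.203, 0.126], [0.651, -0.172, 0.21]]
scene0 [420 250  29  13 250] [433.736 256.484] [0.4668 0.3242 0.1337] [[0.438, 0.306, 0.117], [0.493, 0.34, 0.141]]
scene0 [455 302  17  11  43] [462.25581395 307.90697674] [0.4727 0.4375 0.0731] [[0.444, 0.427, 0.064], [0.482, 0.439, 0.077]]
scene0 blue [343 174  18   8  56] [351.76785714 177.39285714] [0.5308 0.0628 0.2133] [[0.507, 0.059, 0.207], [0.553, 0.067, 0.22]]
scene0 blue [300 185  20   9  75] [309.21333333 189.17333333] [0.65   0.052  0.2149] [[0.625, 0.048, 0.206], [0.674, 0.056, 0.221]]
scene0 blue [299 197  56  18 101] [326.0990099  205.33663366] [0.595  0.0361 0.1237] [[0.509, 0.03, 0.118], [0.668, 0.044, 0.128]]
scene0 rim 786 ((0.5223555564880371, 0.0722506046295166), (0.2529366612434387, 0.569318413734436), 20.60004234313965) [ 0.52715236 -0.0071214 ]
flap 1 1196 [-0.09643424  0.23095725  0.06317182] [[0.502, 0.031, 0.126], [0.674, 0.064, 0.22]]
flap -1 1286 [-0.08900222 -0.25806401 -0.09340744] [[0.481, -0.203, 0.127], [0.651, -0.171, 0.208]]
```

View pics/c1.png

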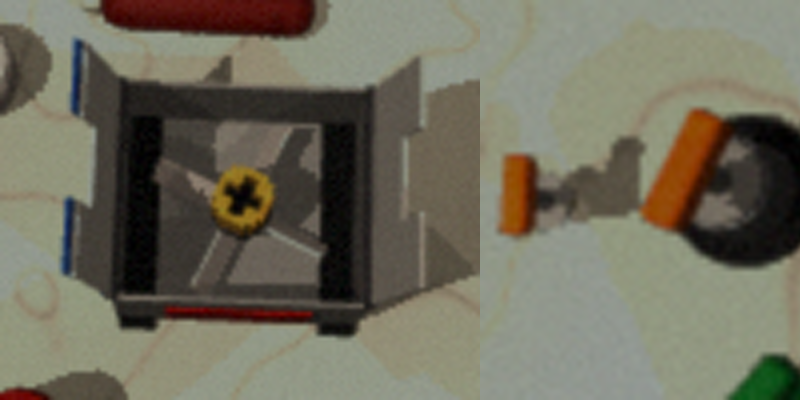

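The crop shows the coupling at about top pixel (330.3,199.8) with its cross turned about 20°. Red strips mark the near wall, and the key's handle runs diagonally at (205,239).

```bash
cat >> h.py <<'E'
def ray(name,u,v,z,p=None,r=None):
    f,cx,cy,c=K(name); M=cam2world(name,p,r); d=M[:3,:3]@np.array([(u-cx)/f,(v-cy)/f,1]); o=M[:3,3]; return o+d*(z-o[2])/d[2]
def rows(target,rot):
    "shift in tool axes mm + rotvec deg from the measured pose"
    o=telemetry.get_obs(); A=R.from_euler('xyz',o['tcp_rot'],degrees=True); B=R.from_euler('xyz',rot,degrees=True)
    return (A.inv().apply(np.array(target)-o['ee_pos'])*1000).round(1),np.degrees((A.inv()*B).as_rotvec()).round(2)
E
python3 - <<'E'
from h import *
print(ray('top',330.3,199.8,.095))
im,W=cloud('top0')
print('coup med',np.nanmedian(W[196:204,326:335].reshape(-1,3),0))
for n in('top0','scene0'):
    im,W=cloud(n);hsv=cv2.cvtColor(im,cv2.COLOR_RGB2HSV)
    m=(abs(hsv[...,0].astype(int)-11)<6)&(hsv[...,1]>170)&(W[...,2]>.134)&(W[...,2]<.15)&(W[...,1]<.4)
    p=W[m][:,:2].astype(np.float32);print(n,len(p),cv2.minAreaRect(p),p.mean(0))
c=np.array([.577,-.07]);y=-.09;ex=np.array([np.cos(y),np.sin(y)]);ey=np.array([-np.sin(y),np.cos(y)])
g=c-ey*.185; print('start',g, rows([g[0],g[1],.25],[180,0,-5.2]))
E
```

```text
[ 0.57192244 -0.07173285  0.095     ]
coup med [ 0.57584808 -0.07183023  0.07488778]
top0 139 ((0.46051162481307983, 0.31790390610694885), (0.020480982959270477, 0.06250467151403427), 62.51572036743164) [0.46043697 0.31767347]
scene0 552 ((-0.3734508156776428, -0.10563695430755615), (1.7557986974716187, 0.8025912046432495), 50.28067398071289) [-0.39656875 -0.22303677]
start [ 0.56037247 -0.25425126] (array([ 4.253e+02, -1.051e+02, -2.000e-01]), array([-6.000e-02,  1.000e-02,  2.707e+01]))
```

Request:
play_rows(
  increments=[
    [[40,-10,0],[0,0,3],1],
    [[80,-20,0],[0,0,6],1],
    [[120,-30,0],[0,0,9],1],
    [[160,-40,0],[0,0,12],1],
    [[200,-50,0],[0,0,15],1],
    [[240,-60,0],[0,0,18],1],
    [[280,-70,0],[0,0,21],1],
    [[320,-80,0],[0,0,24],1],
    [[360,-90,0],[0,0,27],1],
    [[395,-98,0],[0,0,27],1],
    [[425,-105,0],[0,0,27],1],
    [[425,-105,0],[0,0,27],1],
    [[425,-105,0],[0,0,27],1],
  ],
  grip_force=40,
)

```text
time: 1.45
ee_pos: [0.5604, -0.2541, 0.2496]
tcp_rot: [-180.0, 0.1, -5.0]
wrist_force: [0.7, 0.1, -0.5]
opening: -0.0001
grasp_force: 0.0
```

Request:
play_rows(
  increments=[
    [[0,0,40],[0,0,0],1],
    [[0,0,69],[0,0,0],1],
    [[0,-20,69],[0,0,0],1],
    [[0,-38,69],[0,0,0],1],
    [[0,-55,69],[0,0,0],1],
    [[0,-68,69],[0,0,0],1],
    [[0,-82,69],[0,0,0],1],
    [[0,-94,74],[0,0,0],1],
    [[0,-100,78],[0,0,0],1],
    [[0,-105,82],[0,0,0],1],
    [[0,-109,88],[0,0,0],1],
    [[0,-113,93],[0,0,0],1],
    [[0,-116,99],[0,0,0],1],
    [[0,-118,105],[0,0,0],1],
    [[0,-119,110],[0,0,0],1],
    [[0,-120,114],[0,0,0],1],
    [[0,-120,117],[0,0,0],1],
    [[0,-120,117],[0,0,0],1],
    [[0,-120,117],[0,0,0],1],
  ],
)

```text
time: 3.35
ee_pos: [0.5708, -0.1351, 0.134]
tcp_rot: [-180.0, -0.0, -5.1]
wrist_force: [-1.5, 1.4, 7.0]
opening: 0.0002
grasp_force: 3.3
```

Request:
play_rows(
  increments=[
    [[0,0,-40],[0,0,0],1],
    [[0,0,-80],[0,0,0],1],
    [[0,-10,-120],[0,0,0],1],
    [[0,-40,-150],[0,0,0],1],
    [[0,-65,-160],[0,0,0],1],
    [[0,-65,-160],[0,0,0],1],
    [[0,-65,-160],[0,0,0],1],
  ],
)

```text
time: 4.05
ee_pos: [0.5768, -0.0702, 0.2929]
tcp_rot: [180.0, 0.0, -5.1]
wrist_force: [0.7, -0.5, -0.2]
opening: -0.0003
grasp_force: 0.0
```

```bash
python3 - <<'E'
from h import *
shot('wrist','w1'); o=telemetry.get_obs(); print(o['ee_pos'],o['tcp_rot'],o['wrist_force'])
E
```

```text
[ 0.57662485 -0.07071668  0.29243319] [ 1.79984031e+02  6.09533703e-02 -5.11619640e+00] [-0.8600661  -0.70954216 -1.21842411]
```

View pics/w1.png

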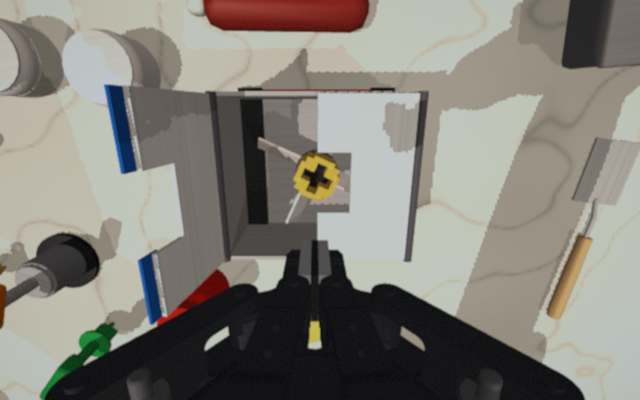

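Request:
play_rows(
  increments=[
    [[0,-45,0],[0,0,0],1],
    [[0,-90,0],[0,0,0],1],
    [[0,-135,0],[0,0,0],1],
    [[0,-175,0],[0,0,0],1],
    [[0,-205,0],[0,0,0],1],
    [[0,-205,40],[0,0,0],1],
    [[0,-205,80],[0,0,0],1],
    [[0,-205,103],[0,0,0],1],
    [[0,-185,103],[0,0,0],1],
    [[0,-165,103],[0,0,0],1],
    [[0,-145,103],[0,0,0],1],
    [[0,-130,103],[0,0,0],1],
    [[0,-117,103],[0,0,0],1],
    [[0,-117,103],[0,0,0],1],
  ],
)

```text
time: 5.5
ee_pos: [0.5866, -0.0004, 0.1911]
tcp_rot: [-178.1, 0.0, -0.9]
wrist_force: [0.6, 0.1, 0.6]
opening: 0.0
grasp_force: 0.0
```

Request:
play_rows(
  increments=[
    [[0,8,0],[0,0,0],1],
    [[0,16,0],[0,0,0],1],
    [[0,30,6],[0,0,0],1],
    [[0,37,11],[0,0,0],1],
    [[0,43,16],[0,0,0],1],
    [[0,48,22],[0,0,0],1],
    [[0,52,28],[0,0,0],1],
    [[0,56,36],[0,0,0],1],
    [[0,58,43],[0,0,0],1],
    [[0,60,50],[0,0,0],1],
    [[0,60,56],[0,0,0],1],
    [[0,60,57],[0,0,0],1],
    [[0,60,57],[0,0,0],1],
  ],
)

```text
time: 6.8
ee_pos: [0.5855, -0.0577, 0.1311]
tcp_rot: [-178.0, 0.1, -0.8]
wrist_force: [-0.6, 0.3, 0.2]
opening: -0.0
grasp_force: 0.0
```

```bash
python3 - <<'E'
from h import *
im,W=cloud('w1'); c=im[140:215,280:355]
hsv=cv2.cvtColor(im,cv2.COLOR_RGB2HSV)
m=((abs(hsv[...,0].astype(int)-25)<8)&(hsv[...,1]>120)&(hsv[...,2]>70)).astype(np.uint8); m[:140]=0;m[215:]=0;m[:,:280]=0;m[:,355:]=0
p=np.argwhere(m)[:,::-1].astype(np.float32); e=cv2.minEnclosingCircle(p);print('circle',e)
z=np.load('pics/w1.npz'); 
for h in(.095,):print(ray('wrist',*e[0],h,z['p'],z['r']))
# rectify: ortho image of coupling plane, 0.25mm px
C=ray('wrist',*e[0],.095,z['p'],z['r']); f,cx,cy,_=K('wrist'); M=np.linalg.inv(cam2world('wrist',z['p'],z['r']))
n=240; g=(np.arange(n)-n/2)*.00025; X,Y=np.meshgrid(C[0]+g,C[1]-0*g); X,Y=np.meshgrid(C[0]+g,C[1]-g)
q=np.stack([X,Y,0*X+.095,0*X+1],-1)@M.T; u=(q[...,0]/q[...,2]*f+cx).astype(np.float32);v=(q[...,1]/q[...,2]*f+cy).astype(np.float32)
o=cv2.remap(im,u,v,cv2.INTER_CUBIC); big=cv2.resize(o,(480,480)); cv2.imwrite('pics/c2.png',big[:,:,::-1])
E
```

```text
circle ((316.34527587890625, 175.54937744140625), 24.668428421020508)
[ 0.58041765 -0.07362546  0.095     ]
```

View pics/c2.png

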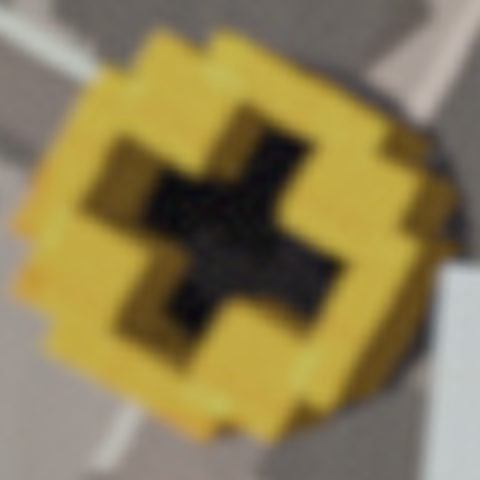

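The rectified crop shows the cross mouth centred near (215,225) of 480 px, rotated by roughly 25–30°. The arm's pose isn't what I commanded, so I'm checking it.

```bash
python3 - <<'E'
from h import *
o=telemetry.get_obs();print(o['q'].round(2),o['ee_pos'],o['tcp_rot'],o['joint_efforts'].round(1),o['wrist_force'])
a,_=shot('scene','s2');b,_=shot('top','t2')
c=np.hstack([cv2.resize(a[90:270,230:400],(400,424)),cv2.resize(b[130:270,250:400],(400,424))])
cv2.imwrite('pics/c3.png',c[:,:,::-1])
E
```

```text
[ -6.51   9.76   2.18  82.69   1.94 174.3 ] [ 0.58550023 -0.05774463  0.13113753] [-1.78039765e+02  8.52951103e-02 -8.10006160e-01] [ -0.1 -57.2  46.4  -0.    0.1   0. ] [-0.63848725  0.2795937   0.16287613]
```

View pics/c3.png

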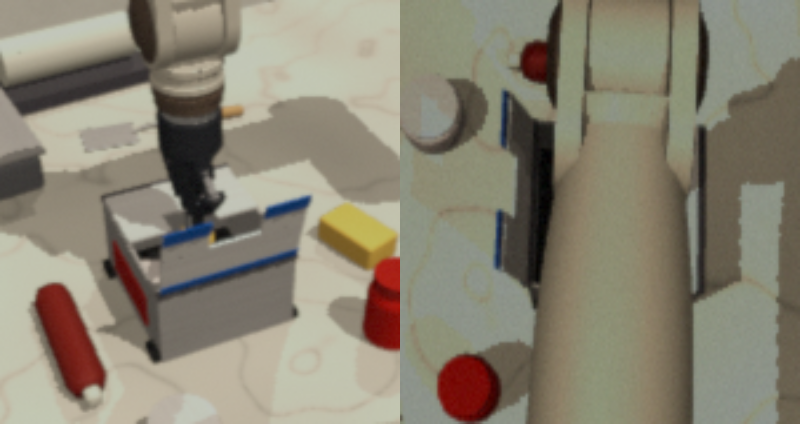

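The plain flap is shut. The lipped flap wasn't touched: joint 6 hit its limit, so the tool came down inside the opening. I'll lift, turn the tool 90° and redo it.

Request:
play_rows(
  increments=[
    [[0,0,-40],[0,0,0],1],
    [[0,0,-80],[0,0,0],1],
    [[0,0,-120],[0,0,0],1],
    [[0,0,-165],[0,0,0],1],
    [[0,0,-170],[0,0,-8],1],
    [[0,0,-170],[0,0,-16],1],
    [[0,0,-170],[0,0,-24],1],
    [[0,0,-170],[0,0,-32],1],
    [[0,0,-170],[0,0,-40],1],
    [[0,0,-170],[0,0,-48],1],
    [[0,0,-170],[0,0,-56],1],
    [[0,0,-170],[0,0,-64],1],
    [[0,0,-170],[0,0,-72],1],
    [[0,0,-170],[0,0,-80],1],
    [[0,0,-170],[0,0,-86],1],
    [[0,0,-170],[0,0,-86],1],
  ],
)

```text
time: 8.5
ee_pos: [0.5858, -0.0637, 0.3016]
tcp_rot: [-179.8, -1.9, 85.3]
wrist_force: [-0.3, -0.1, -0.2]
opening: 0.0001
grasp_force: 0.0
```

```bash
python3 - <<'E'
from h import *
o=telemetry.get_obs();print(o['q'].round(2),o['ee_pos'],o['tcp_rot'])
c=np.array([.576,-.072]);y=-.09;ey=np.array([-np.sin(y),np.cos(y)])
g=c+ey*.205
print(g,rows([*g,o['ee_pos'][2]],[180,0,85]))
E
```

```text
[ -7.08  12.44  24.25 102.05   1.94  87.65] [ 0.58576265 -0.06367068  0.3016194 ] [-179.83553731   -1.94374384   85.26505755]
[0.5944251  0.13217031] (array([195.8,  -7.5,   6.7]), array([-0.17, -1.94,  0.27]))
```

Request:
play_rows(
  increments=[
    [[40,-1,1],[0,-1,0],1],
    [[80,-2,2],[0,-1.9,0],1],
    [[120,-4,4],[0,-1.9,0],1],
    [[160,-6,5],[0,-1.9,0],1],
    [[196,-7.5,6.7],[0,-1.9,0],1],
    [[196,-7.5,6.7],[0,-1.9,0],1],
    [[196,-7.5,6.7],[0,-1.9,0],1],
  ],
)

```text
time: 9.2
ee_pos: [0.5946, 0.1332, 0.3012]
tcp_rot: [-179.8, -0.0, 85.1]
wrist_force: [-0.3, -0.0, 0.5]
opening: 0.0002
grasp_force: 0.0
```

Request:
play_rows(
  increments=[
    [[0,0,40],[0,0,0],1],
    [[0,0,80],[0,0,0],1],
    [[0,0,112],[0,0,0],1],
    [[-25,0,112],[0,0,0],1],
    [[-45,0,112],[0,0,0],1],
    [[-65,0,112],[0,0,0],1],
    [[-80,0,112],[0,0,0],1],
    [[-93,0,112],[0,0,0],1],
    [[-108,0,112],[0,0,0],1],
    [[-123,0,118],[0,0,0],1],
    [[-130,0,123],[0,0,0],1],
    [[-136,0,128],[0,0,0],1],
    [[-141,0,134],[0,0,0],1],
    [[-145,0,140],[0,0,0],1],
    [[-149,0,148],[0,0,0],1],
    [[-151,0,155],[0,0,0],1],
    [[-152,0,162],[0,0,0],1],
    [[-153,0,168],[0,0,0],1],
    [[-153,0,168],[0,0,0],1],
    [[-153,0,168],[0,0,0],1],
  ],
)

```text
time: 11.2
ee_pos: [0.5814, -0.0197, 0.134]
tcp_rot: [-179.9, -0.1, 85.2]
wrist_force: [-2.9, 0.9, 9.4]
opening: -0.0003
grasp_force: 4.4
```

Request:
play_rows(
  increments=[
    [[0,0,-40],[0,0,0],1],
    [[0,0,-80],[0,0,0],1],
    [[-20,0,-120],[0,0,0],1],
    [[-45,0,-130],[0,0,0],0.5],
    [[-45,0,-130],[0,0,0],0],
    [[-45,0,-130],[0,0,0],0],
    [[-45,0,-130],[0,0,0],0],
  ],
)

```text
time: 11.9
ee_pos: [0.5777, -0.0643, 0.2617]
tcp_rot: [-179.7, -0.1, 85.2]
wrist_force: [0.7, 0.2, -0.5]
opening: 0.0581
grasp_force: 0.0
```

```bash
cat >> h.py <<'E'
def ortho(fn,C,h,n=240,s=.00025):
    z=np.load(f'pics/{fn}.npz'); f,cx,cy,_=K('wrist'); M=np.linalg.inv(cam2world('wrist',z['p'],z['r']))
    g=(np.arange(n)-(n-1)/2)*s; X,Y=np.meshgrid(C[0]+g,C[1]-g)
    q=np.stack([X,Y,0*X+h,0*X+1],-1)@M.T
    return cv2.remap(z['im'],(q[...,0]/q[...,2]*f+cx).astype(np.float32),(q[...,1]/q[...,2]*f+cy).astype(np.float32),cv2.INTER_CUBIC)
E
python3 - <<'E'
from h import *
im,d=shot('wrist','w2')
o=ortho('w2',[.577,-.073],.095); o1=ortho('w1',[.577,-.073],.095)
big=np.hstack([cv2.resize(o1,(400,400)),cv2.resize(o,(400,400))]); cv2.imwrite('pics/c4.png',big[:,:,::-1])
_,W=cloud('w2'); 
for sgn in(1,-1):
    y=-.09;c=np.array([.577,-.072]);q=(W[...,:2]-c);ym=q[...,0]*-np.sin(y)+q[...,1]*np.cos(y);xm=q[...,0]*np.cos(y)+q[...,1]*np.sin(y)
    for a in(.04,.06,.085):
        m=(abs(sgn*ym-a)<.006)&(abs(xm)<.08); print(sgn,a,m.sum(),np.nanmedian(W[m][:,2]))
E
```

```text
1 0.04 2298 0.11368356302759583
1 0.06 2498 0.1136755677327708
1 0.085 2742 0.11499010377035959
-1 0.04 2056 0.11355191508720264
-1 0.06 1750 0.11329404300427492
-1 0.085 1146 0.11371022884200735
```

View pics/c4.png

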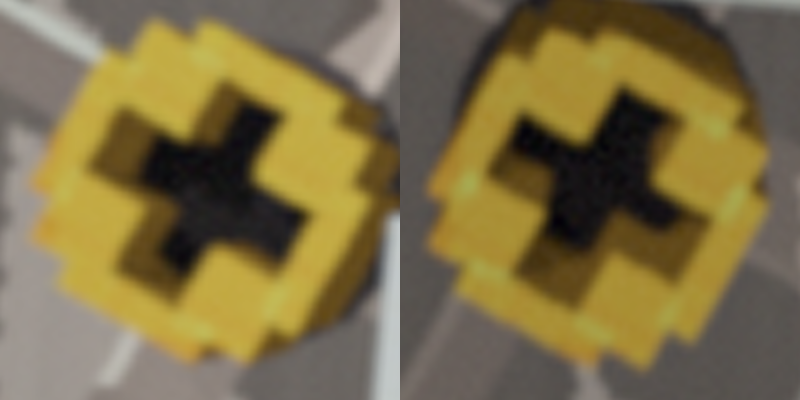

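Both views show the cross centred at about (.577,-.072) with its arms at -29° and 61°. Depth confirms both flaps are level at z≈.114. Next is the key.

```bash
python3 - <<'E'
from h import *
print(rows([.4605,.318,.262],[180,0,152.5]))
E
```

```text
(array([ 371.1, -148.6,    1. ]), array([ -0.24,  -0.24, -67.28]))
```

Request:
play_rows(
  increments=[
    [[37,-15,0],[0,0,-7],0],
    [[74,-30,0],[0,0,-14],0],
    [[111,-45,0],[0,0,-21],0],
    [[148,-60,0],[0,0,-28],0],
    [[185,-74,0],[0,0,-35],0],
    [[222,-89,0],[0,0,-42],0],
    [[259,-104,0],[0,0,-49],0],
    [[296,-119,0],[0,0,-56],0],
    [[333,-134,0],[-0.2,-0.2,-62],0],
    [[371,-148.6,1],[-0.2,-0.2,-67.3],0],
    [[371,-148.6,1],[-0.2,-0.2,-67.3],0],
    [[371,-148.6,1],[-0.2,-0.2,-67.3],0],
  ],
)

```text
time: 13.15
ee_pos: [0.4601, 0.3183, 0.2619]
tcp_rot: [-179.9, 0.0, 152.6]
wrist_force: [0.6, -0.2, -0.0]
opening: 0.0856
grasp_force: 0.0
```

```bash
python3 - <<'E'
from h import *
o=telemetry.get_obs(); print(o['ee_pos'],o['tcp_rot'],o['q'].round(1))
im,d=shot('wrist','w3')
hsv=cv2.cvtColor(im,cv2.COLOR_RGB2HSV)
m=((abs(hsv[...,0].astype(int)-11)<7)&(hsv[...,1]>150)&(hsv[...,2]>60)).astype(np.uint8)
im_,W=cloud('w3')
k,l,s,ce=cv2.connectedComponentsWithStats(m)
for i in range(1,k):
    if s[i,4]>150:
        q=W[l==i]; print(s[i],np.nanmedian(q,0))
        q=q[abs(q[:,2]-.14)<.006][:,:2].astype(np.float32)
        if len(q)>50: print(cv2.minAreaRect(q),q.mean(0))
o=ortho('w3',[.4605,.318],.14,n=320,s=.00025*1.2)
cv2.imwrite('pics/c5.png',np.hstack([cv2.resize(o,(400,400)),cv2.resize(im[:, 120:520],(400,400))])[:,:,::-1])
E
```

```text
[0.46006656 0.31830633 0.2618999 ] [-1.79931154e+02  1.30624859e-02  1.52606829e+02] [34.7  6.6 13.2 96.6 -0.  62.1]
[546  11  42  85 825] [0.45888847 0.59365037 0.06128504]
[574  92  28  58 310] [0.54202847 0.60055278 0.06008828]
[398 110  27  43 609] [0.45874233 0.42724986 0.07549007]
[ 304  159   26   75 1207] [0.44922988 0.32435592 0.13735983]
((0.4607808291912079, 0.3185751438140869), (0.020592069253325462, 0.06278141587972641), 63.38911056518555) [0.45415077 0.32222253]
```

View pics/c5.png

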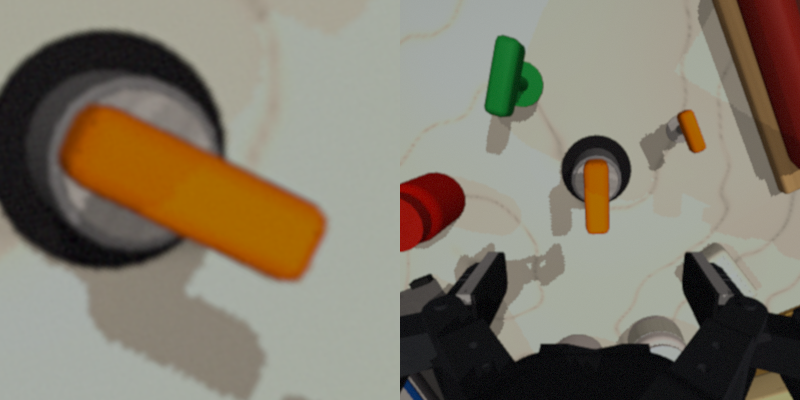

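Request:
play_rows(
  increments=[
    [[-35,0,0],[0,0,0],0],
    [[-73,0,0],[0,0,0],0],
    [[-73,0,0],[0,0,0],0],
    [[-73,0,0],[0,0,0],0],
  ],
)

```text
time: 13.6
ee_pos: [0.5264, 0.282, 0.2624]
tcp_rot: [-180.0, 0.0, 152.3]
wrist_force: [-0.7, 0.4, -0.1]
opening: 0.0855
grasp_force: 0.0
```

```bash
cat >> h.py <<'E'
def handle(fn,C,h=.14):
    o=ortho(fn,C,h,n=480,s=.0002); hsv=cv2.cvtColor(o,cv2.COLOR_RGB2HSV)
    m=((abs(hsv[...,0].astype(int)-11)<7)&(hsv[...,1]>150)&(hsv[...,2]>60)).astype(np.uint8)
    k,l,s,ce=cv2.connectedComponentsWithStats(m); i=1+np.argmax(s[1:,4])
    r=cv2.minAreaRect(np.argwhere(l==i)[:,::-1].astype(np.float32)); c=np.array(r[0])-239.5
    return (C[0]+c[0]*.0002,C[1]-c[1]*.0002),np.array(r[1])*.2,r[2]
E
python3 - <<'E'
from h import *
print(handle('w3',[.4605,.318]))
shot('wrist','w4'); o=telemetry.get_obs(); print(o['ee_pos'],o['tcp_rot'])
for h in(.135,.14,.145): print(handle('w4',[.4605,.318],h))
E
```

```text
((np.float64(0.4583130828857422), np.float64(0.31976221618652345)), array([65.61270142, 21.91201935]), 25.90650749206543)
[0.52585718 0.28257524 0.26274491] [-1.79992519e+02  2.65276058e-02  1.52358306e+02]
((np.float64(0.46174638671875), np.float64(0.3183963684082031)), array([64.18429565, 22.78509827]), 25.701904296875)
((np.float64(0.46178760986328127), np.float64(0.31840323181152347)), array([62.85316162, 22.29696503]), 25.92130470275879)
((np.float64(0.4617672546386719), np.float64(0.318361669921875)), array([61.59868164, 21.85005798]), 25.91398811340332)
```

```bash
python3 - <<'E'
from h import *
print(rows([.4617,.3184,.125],[180,0,154.1]))
E
```

```text
(array([ 73.5,   2. , 137.7]), array([-0.01,  0.03, -1.74]))
```

Request:
play_rows(
  increments=[
    [[35,1,0],[0,0,-1],0],
    [[73.5,2,20],[0,0,-1.7],0],
    [[73.5,2,60],[0,0,-1.7],0],
    [[73.5,2,100],[0,0,-1.7],0],
    [[73.5,2,125],[0,0,-1.7],0],
    [[73.5,2,137.5],[0,0,-1.7],0],
    [[73.5,2,137.5],[0,0,-1.7],0.5],
    [[73.5,2,137.5],[0,0,-1.7],1],
    [[73.5,2,137.5],[0,0,-1.7],1],
    [[73.5,2,137.5],[0,0,-1.7],1],
    [[73.5,2,137.5],[0,0,-1.7],1],
    [[73.5,2,137.5],[0,0,-1.7],1],
  ],
  grip_force=80,
)

```text
time: 14.85
ee_pos: [0.4621, 0.3194, 0.1267]
tcp_rot: [179.9, 0.1, 154.2]
wrist_force: [-1.0, -1.2, 6.0]
opening: 0.0209
grasp_force: 78.6
```

Request:
play_rows(
  increments=[
    [[0,0,-15],[0,0,0],1],
    [[0,0,-45],[0,0,0],1],
    [[0,0,-80],[0,0,0],1],
    [[0,0,-115],[0,0,0],1],
    [[0,0,-138],[0,0,0],1],
    [[0,0,-138],[0,0,0],1],
  ],
)

```text
time: 15.45
ee_pos: [0.4622, 0.3198, 0.2678]
tcp_rot: [179.7, 0.2, 154.2]
wrist_force: [0.3, 0.6, -0.5]
opening: 0.0211
grasp_force: 78.7
```

```bash
python3 - <<'E'
from h import *
shot('wrist','w5'); o=telemetry.get_obs(); print(o['ee_pos'],o['tcp_rot'],o['opening'],o['grasp_force'],o['wrist_force'])
p=o['ee_pos']
print(handle('w5',p[:2],p[2]+.0133))
print(rows([.577,-.0718,.264],[180,0,150.9]))
g=cv2.imread('pics/w5.png')[200:400,200:440]; cv2.imwrite('pics/c6.png',cv2.resize(g,None,fx=2.5,fy=2.5))
E
```

```text
[0.46198432 0.31960408 0.26523355] [1.79831119e+02 1.35200925e-01 1.54179927e+02] 0.021017249092053145 78.74221801757812 [-0.11622721  0.08316786 -3.9390903 ]
((np.float64(0.45818581716283), np.float64(0.3207800106195078)), array([70.73743896, 21.38351135]), 26.181806564331055)
(array([-274. , -302.2,    1. ]), array([0.17, 0.13, 3.28]))
```

View pics/c6.png

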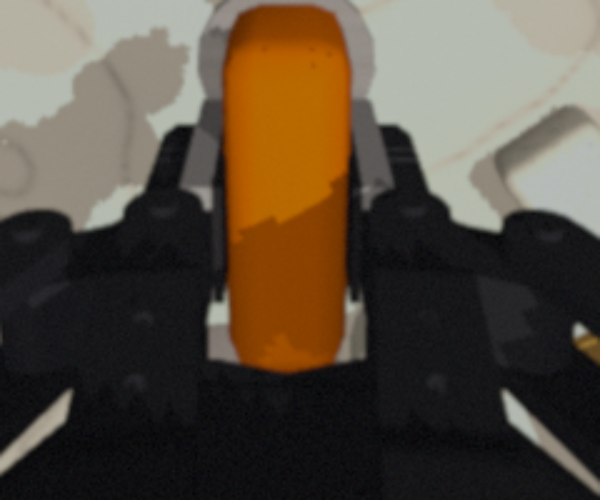

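The handle's top face runs from crop row 48 to about 365, with the lit end face above it. That puts it at image rows 219–346, near column 315.

```bash
python3 - <<'E'
from h import *
z=np.load('pics/w5.npz');A=R.from_euler('xyz',z['r'],degrees=True)
for h in(.0115,.0133,.015):
    a,b=[A.inv().apply(ray('wrist',u,v,z['p'][2]+h,z['p'],z['r'])-z['p'])*1000 for u,v in((314.8,219.2),(314.8,346))]
    print(h,a.round(1),b.round(1),((a+b)/2).round(1),np.linalg.norm(a-b).round(1))
E
```

```text
0.0115 [ 32.5  -0.7 -11.6] [-29.   -0.7 -11.4] [  1.8  -0.7 -11.5] 61.4
0.0133 [ 33.2  -0.7 -13.4] [-27.3  -0.7 -13.2] [  2.9  -0.7 -13.3] 60.4
0.015 [ 33.8  -0.7 -15.1] [-25.7  -0.7 -14.9] [  4.   -0.7 -15. ] 59.5
```

```bash
python3 - <<'E'
from h import *
print(rows([.5776,-.0721,.264],[180,0,150.9]))
E
```

```text
(array([-274.7, -302.2,    1. ]), array([0.17, 0.13, 3.28]))
```

Request:
play_rows(
  increments=[
    [[-24,-27,0],[0,0,0.5],1],
    [[-50,-55,0],[0,0,1],1],
    [[-75,-82,0],[0,0,1.5],1],
    [[-100,-110,0],[0,0,2],1],
    [[-125,-137,0],[0,0,2.5],1],
    [[-150,-165,0],[0,0,3],1],
    [[-175,-192,0],[0,0,3.3],1],
    [[-200,-220,0],[0,0,3.3],1],
    [[-225,-247,0],[0,0,3.3],1],
    [[-250,-275,0],[0,0,3.3],1],
    [[-268,-294,0],[0,0,3.3],1],
    [[-274.7,-302.2,1],[0.2,0.1,3.3],1],
    [[-274.7,-302.2,1],[0.2,0.1,3.3],1],
    [[-274.7,-302.2,1],[0.2,0.1,3.3],1],
  ],
)

```text
time: 16.9
ee_pos: [0.5768, -0.0717, 0.2618]
tcp_rot: [-179.8, -0.1, 150.9]
wrist_force: [-0.2, 0.8, -1.1]
opening: 0.0207
grasp_force: 78.7
```

```bash
python3 - <<'E'
from h import *
print(rows([.5776,-.0721,.198],[180,0,150.9]));o=telemetry.get_obs(); print(o['wrist_force'])
E
```

```text
(array([-1. ,  0.3, 63.8]), array([-0.2 , -0.13, -0.01]))
[-0.23750919  0.76477312 -1.10909403]
```

Request:
play_rows(
  increments=[
    [[0,0,20],[-0.2,-0.1,0],1],
    [[-1,0,40],[-0.2,-0.1,0],1],
    [[-1,0,55],[-0.2,-0.1,0],1],
    [[-1,0,64],[-0.2,-0.1,0],1],
    [[-1,0,67],[-0.2,-0.1,0],1],
    [[-1,0,70],[-0.2,-0.1,0],1],
    [[-1,0,73],[-0.2,-0.1,0],1],
    [[-1,0,75],[-0.2,-0.1,0],1],
    [[-1,0,75],[-0.2,-0.1,0],1],
  ],
)

```text
time: 17.8
ee_pos: [0.5779, -0.0731, 0.1876]
tcp_rot: [180.0, 0.1, 150.9]
wrist_force: [-0.1, -1.1, -1.0]
opening: 0.0208
grasp_force: 78.9
```

Request:
play_rows(
  increments=[
    [[0,0,3],[0,0,0],1],
    [[0,0,6],[0,0,0],1],
    [[0,0,9],[0,0,0],1],
    [[0,0,12],[0,0,0],1],
    [[0,0,14],[0,0,0],1],
    [[0,0,14],[0,0,0],1],
  ],
)

```text
time: 18.4
ee_pos: [0.5778, -0.0731, 0.1737]
tcp_rot: [180.0, 0.1, 150.9]
wrist_force: [-0.3, -0.1, 2.5]
opening: 0.021
grasp_force: 79.4
```

Meshed: there was almost no side force, and the spring is just starting to push back. Pressing home.

Request:
play_rows(
  increments=[
    [[0,0,3],[0,0,0],1],
    [[0,0,6],[0,0,0],1],
    [[0,0,9],[0,0,0],1],
    [[0,0,11],[0,0,0],1],
    [[0,0,12],[0,0,0],1],
    [[0,0,12],[0,0,0],1],
    [[0,0,13],[0,0,0],1],
    [[0,0,13],[0,0,0],1],
  ],
)

```text
time: 19.2
ee_pos: [0.578, -0.0732, 0.1619]
tcp_rot: [180.0, 0.1, 150.9]
wrist_force: [-3.8, -0.1, 11.8]
opening: 0.0208
grasp_force: 80.6
```

Request:
play_rows(
  increments=[
    [[0,0,1],[0,0,0],1],
    [[0,0,1.5],[0,0,0],1],
    [[0,0,1.5],[0,0,0],1],
    [[0,0,1.5],[0,0,0],1],
  ],
)

```text
time: 19.6
ee_pos: [0.578, -0.0732, 0.1618]
tcp_rot: [179.9, 0.2, 150.9]
wrist_force: [-8.2, 0.8, 21.4]
opening: 0.021
grasp_force: 82.0
```

```bash
python3 - <<'E'
from h import *
shot('scene','s9'); im,W=cloud('s9')
y=-.09;c=np.array([.577,-.072]);q=(W[...,:2]-c);ym=q[...,0]*-np.sin(y)+q[...,1]*np.cos(y);xm=q[...,0]*np.cos(y)+q[...,1]*np.sin(y)
for a in(-.09,-.06,.05,.07,.09):
    m=(abs(ym-a)<.008)&(abs(xm)<.08)&(W[...,2]<.13); print(a,m.sum(),np.nanmedian(W[m][:,2]))
o=telemetry.get_obs();print(o['ee_pos'],o['wrist_force'],o['grasp_force'])
print(workorder.job_done())
E
```

```text
-0.09 179 0.11363009501235233
-0.06 82 0.11402141750178957
0.05 203 0.11427385719385474
0.07 217 0.11394748502614016
0.09 214 0.11570748627859517
[ 0.57800984 -0.07322801  0.16183287] [-7.01418609 -1.13950814 20.96930165] 81.96454524993896
the job is handed in; nothing more can be done
None
```

The job is handed in: both flaps measured level, and the key was meshed, pressed home against the spring with about 21 N and still gripped at about 82 N, at 19.6 s of the 61 s; the judge's verdict was not shown.

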